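# Put the coax accessories back in their fitted tray

### The job

The contest is over: put the station's four coax accessories (low-pass filter, transfer switch, dummy load and ferrite choke core) away in the fitted tray, each in the nest whose outline matches it, lowered in rather than dropped, so that all four finally sit upright and fully down on the floors of their own nests. Leave the drinking glass and the book where they are.

Things in the scene. Friction and masses are not known exactly. Their poses are not given: they have to be found in the camera images.
- filter_mid (a point): Low-pass filter: bare aluminium box 70 x 36 x 30 mm (x, y, z) with a coax socket (16 mm diameter, 15 mm long) on each end, 100 mm long overall, 0.2 kg, lying flat; grip its sides, 36 mm apart. Point: centre of the box, 15 mm above its underside. x along the length, socket to socket; z up. Same either way round.
- xswitch_mid (a point): Transfer switch: grey body 48 x 48 x 28 mm tall, a socket (16 mm diameter, 15 mm long) amid each of its 4 sides (78 mm across, a plus sign from above), on top a fixed round black knob 32 mm diameter, 22 mm tall: grip that. 0.32 kg, upright. Point: on the knob's axis, 25 mm above the underside (knob 3 to 25 mm above it). x, y along the sockets, z up. Same at each quarter turn.
- dummy_mid (a point): Dummy load: upright black finned cylinder, 54 mm diameter, 60 mm tall, with a coax socket (16 mm diameter, 15 mm tall) on top, 0.28 kg. Point: on its axis, 30 mm above the underside, half-way up the finned part. z up; its yaw does not matter.
- core_mid (a point): Choke core: thick dark grey ferrite ring, outside diameter 49 mm, 32 mm hole right through, 38 mm tall, 0.19 kg, lying flat. Point: centre of the ring, 19 mm above the underside. z up; its yaw does not matter.
- filter_nest (a point): Nest for the filter: fixed black 118 mm square module, one of four set side by side in a square (120 mm pitch), in any order. Its pale-floored recess is the filter's outline 6 mm larger all round: 82 x 48 mm with a 28 mm wide socket channel, 112 mm long in all, along x. Point: centre of the recess floor, 8 mm above the desk; the rim rises 9 mm above it. x, y along the module's edges, z up.
- xswitch_nest (a point): Nest for the transfer switch: fixed black 118 mm square module. Its pale-floored recess is a plus sign, the switch's outline 6 mm larger all round: 60 x 60 mm with 28 mm wide channels, 90 mm across, along x and y. Point: centre of the recess floor, 8 mm above the desk; the rim rises 9 mm above it. x, y along the module's edges, z up.
- dummy_nest (a point): Nest for the dummy load: fixed black 118 mm square module with a plain round pale-floored recess, 68 mm diameter, nothing standing in it. Point: centre of the recess floor, 8 mm above the desk; the rim rises 9 mm above it. x, y along the module's edges, z up.
- core_nest (a point): Nest for the choke core: fixed black 118 mm square module with a round pale-floored recess, 63 mm diameter, and amid it an upright black post (18 mm diameter, 21 mm tall above the recess floor) for the ring's hole. Point: centre of the recess floor, 8 mm above the desk; the rim rises 9 mm above it. x, y along the module's edges, z up.
- tumbler: Bystander: an empty drinking glass, 72 mm diameter, 115 mm tall, standing on the desk beyond the tray. Origin at the centre of its underside.
- book: Bystander: a green paperback book, 110 x 178 x 25 mm (x, y, z), lying on the desk beyond the tray. Origin at the centre of its underside.
Not all that is in view belongs to the job. Leave any green or purple look-alike of the part that bears dummy_mid alone.

How it is judged (in metres and radians):
At the end, for the whole second after the job is handed in: The filter, transfer switch, dummy load and choke core each sit in their own nest: centre within 11 mm of the nest's centre, underside within 4 mm of the recess floor, upright within 0.1 rad, at rest and released (horizontal distance between filter_mid and filter_nest below 0.011 m and z of filter_mid in the frame of filter_nest below 0.019 m and angle between each of filter_mid, xswitch_mid, dummy_mid, core_mid's own z axis and vertical below 0.1 rad and linear speed of each of filter, xswitch, dummy, core below 0.02 m/s and contact force between each of filter, xswitch, dummy, core and the fingers below 0.1 N and horizontal distance between xswitch_mid and xswitch_nest below 0.011 m and z of xswitch_mid in the frame of xswitch_nest below 0.029 m and horizontal distance between dummy_mid and dummy_nest below 0.011 m and z of dummy_mid in the frame of dummy_nest below 0.034 m and horizontal distance between core_mid and core_nest below 0.011 m and z of core_mid in the frame of core_nest below 0.023 m); the robot touches nothing.
It fails at once if an accessory is dropped into its nest (falling faster than 0.7 m/s, about 25 mm of free fall) instead of being lowered ((horizontal distance between filter_mid and filter_nest below 0.03 m and z of filter_mid in the frame of filter_nest below 0.055 m and linear speed of filter above 0.7 m/s) or (horizontal distance between xswitch_mid and xswitch_nest below 0.03 m and z of xswitch_mid in the frame of xswitch_nest below 0.065 m and linear speed of xswitch above 0.7 m/s) or (horizontal distance between dummy_mid and dummy_nest below 0.03 m and z of dummy_mid in the frame of dummy_nest below 0.07 m and linear speed of dummy above 0.7 m/s) or (horizontal distance between core_mid and core_nest below 0.03 m and z of core_mid in the frame of core_nest below 0.059 m and linear speed of core above 0.7 m/s)).
It fails at once if the drinking glass or the book is pushed more than 25 mm or tipped (distance of any of tumbler, book from where it was at the start of the episode above 0.025 m or angle between any of tumbler, book's own z axis and vertical above 0.3 rad).
It also fails if it takes over 99 s, if anything falls off the work surface, if the arm or the gripper's body presses on something with over 40 N, if the wrist force passes 120 N, or if a joint passes its speed limit or range.

### The arm

A 6-joint arm with a two-finger parallel gripper is mounted at the origin on the work surface. World frame = base frame: x ahead of the robot, y to its left, z up, the work surface at z = 0. Lengths are in mm, angles in rad, forces in N, time in s.
With the tool pointing down it reaches from about 275 to 850 mm from the base axis. Payload 19 kg.
Tool frame: the origin (TCP) lies on the centre line of the jaws, within the pads' length; the fingertips stand 8 mm ahead of it and the grasp point (between the pads) lies 11 mm behind it; z points along the fingers, y is the direction in which the jaws open and shut (so a half turn about z gives the same grasp; the last joint's range is limited). The gripper opens to 85 mm and grips with 20 to 120 N. Pads are 22 mm wide; open, the fingers measure 114 mm over their backs; the gripper's body (76 mm by 85 mm) begins 54 mm behind the grasp point. The pads swing forward as they close: fully open they stand 13 mm farther back than shut.
Start: joints at [0.99, 0.15, 1.437, -0, 1.554, -0.134], TCP at [248.447, 518.522, 239.267] pointing down, gripper open.
Joint ranges: [-2.8, 2.8], [-0.68, 2.1], [0.12, 2.68], [-1.39, 4.53], [0.16, 2.79], [-2.81, 2.81]. Speed limits (rad/s): [1.89, 1.89, 2.22, 3.01, 3.01, 3.01].

### API

Orientations are given as a rotation vector (axis times angle).
In Python, from workcell import r gives the robot as it stands.
- The arm moves only by the tool arm_command, never from a script. Its argument "moves" is one flat list of numbers, 7 for each row, row after row: the shift along the tool's x, y, z in m, then the turn, a rotation vector about the tool's x, y, z in degrees, then the opening, from 0 (shut) to 1 (fully open). A call has exactly 8 rows; each row is the pose to reach, as a shift and turn from the pose measured when the call began, along the tool's axes at that moment; what a row does not reach only later rows make up. A row lasts 1/12 s, in which the tool goes at most 41.7 mm and 7.16 degrees, less where a joint would pass 70% of its speed; a pose out of reach is approached as far as the arm can. A call with a gripper value outside its range is refused whole. The fingers move at their own pace and stop on an object; "force" is the grip in N (left out, the last holds). Time passes only in rows, so rows that repeat a pose let the fingers close, or fill a call up. It gives the time, the measured TCP pose, the force and the opening at its end, in the units of the state.
- r.get_obs(): the state, without advancing time (a new reading comes with each control period).
- r.get_image(name): name is "side" or "top" or "wrist"; returns a dict with "pixels" (420x560x3 uint8, red, green, blue), "fx", "fy", "cx", "cy" (pixels), "cam_to_world" (4x4, takes a point from camera to world coordinates); the wrist camera has in their place "hand_eye" (4x4, takes a point from camera to tool coordinates, whose origin is the TCP and whose axes are the flange's). Camera axes: x right, y up, looking along -z (the intrinsics and any distortion apply to the point x, -y, -z); pixel columns grow to the right and rows downward; lengths in mm; the calibration is good to about 2 mm. A picture is of the moment at which its call begins: read the wrist's pose just before it. There is no depth.
- r.close_job(): hands the job in, once; it reports no verdict.
Trained networks look in a picture, given as the dict that the camera call returned (one of the last four; its "shot" number tells which), for a name from the list of things; names that differ only in an ending like _2 or _b are one class to them, and where a whole thing is asked for, a point or a joint stands for the part that bears it (a point fixed in the world has none). Each returns a list of dicts, best first, with "confidence" (0 to 1); they miss things now and then, are a little off and sometimes report something else, mostly with a low value. They report only what shows in the picture. A call takes as long as a camera call. They do not tell look-alikes from the thing itself.
- r.recognise(picture, query): "xy" ([column, row] in pixels, amid what is visible of it).
- r.regions_of(picture, query): "region" (420x560 bool, what is visible of it) and "xy" ([column, row] in pixels, amid what is visible of it).
The state is a dict: "t": time; "joint_positions": joint angles; "qd": joint speeds; "joint_efforts": joint torques, N m; "tool_pos": TCP position; "orientation": TCP orientation; "force": force on the tool from outside, world axes, zero at the start; "moment": the same for the moment, N m; "finger_gap": opening from 0.0 (shut) to 1.0 (fully open).
Only numpy, scipy, OpenCV 4.12 (cv2) and the standard library are available. Lean on these libraries where they do the work, as an engineer would, in place of code of your own. Each camera call takes 0.05 s, during which the arm holds its last target.

## Working session

There is one attempt and no reset: what is moved stays moved. The work goes in short steps, Python scripts to look and compute and a tool call to move; the robot and the scene stay as the last step left them, time stands still between calls to the robot, and variables do not carry over. Pictures are saved under pics/ and viewed, and the job is handed in when it is done.

Besides the shell and the picture viewer there is one more tool, called after "Emit:" as a command line: name --argument value ..., lists and objects as JSON in quotes. arm_command: Moves the arm, as the interface text tells. Its arguments: {"type":"object","properties":{"moves":{"type":"array","items":{"type":"number"}},"force":{"type":"number"}},"required":["moves"]}

```bash
ls -la; mkdir -p pics
python3 - <<'E'
from workcell import r
import cv2,numpy as np
print(r.get_obs())
for n in ("side","top","wrist"):
    p=r.get_image(n)
    cv2.imwrite(f"pics/{n}0.png",p["pixels"][:,:,::-1])
    print(n,{k:(np.round(v,4).tolist() if hasattr(v,'shape') else v) for k,v in p.items() if k!="pixels"})
E
```

```text
total 12
drwxr-xr-x  3 agent agent 4096 Dec  7 07:08 .
drwxr-xr-x 23 root  root  4096 Dec  7 07:08 ..
drwxr-xr-x  2 agent agent 4096 Dec  7 07:08 pics
{'t': 0.0, 'joint_positions': array([ 9.89992526e-01,  1.50970104e-01,  1.43799249e+00, -1.13975512e-06,
        1.55379974e+00, -1.33987915e-01]), 'qd': array([ 2.36333438e-04, -1.71278742e-03, -9.77961094e-05,  1.14044578e-03,
        9.87848397e-04,  7.28497567e-04]), 'joint_efforts': array([-6.59700036e-04, -7.13055182e+01, -5.70863271e+01, -2.77538020e-04,
        8.92456766e-03, -5.58828879e-05]), 'tool_pos': array([248.34298441, 518.3557986 , 238.70369437]), 'orientation': array([-6.95942340e-01, -3.06311957e+00,  1.72162878e-03]), 'force': array([-0.71848796,  0.35695288,  0.02126458]), 'moment': array([ 0.04381675, -0.04373604, -0.01535717]), 'finger_gap': 0.9978282856953998}
side {'fx': 418.6099935155182, 'fy': 418.6099935155182, 'cx': 273.56294370705575, 'cy': 212.14118661396742, 'cam_to_world': [[0.9977, 0.0422, -0.0537, 539.2025], [-0.0677, 0.5033, -0.8615, -786.462], [-0.0093, 0.8631, 0.505, 497.1054], [0.0, 0.0, 0.0, 1.0]], 'shot': 1}
top {'fx': 440.40994540170345, 'fy': 440.40994540170345, 'cx': 278.0549965358007, 'cy': 212.64029551693798, 'cam_to_world': [[0.0163, 0.9872, -0.1585, 395.1536], [-0.9998, 0.014, -0.0154, -37.9792], [-0.013, 0.1587, 0.9872, 1218.8139], [0.0, 0.0, 0.0, 1.0]], 'shot': 2}
wrist {'fx': 332.86465976102966, 'fy': 332.86465976102966, 'cx': 277.02278119149884, 'cy': 204.80539174679703, 'hand_eye': [[-0.0009, 0.9501, 0.3119, 79.2475], [1.0, 0.0011, -0.0002, -0.0627], [-0.0005, 0.3119, -0.9501, -133.2744], [0.0, 0.0, 0.0, 1.0]], 'shot': 3}
```

View pics/top0.png

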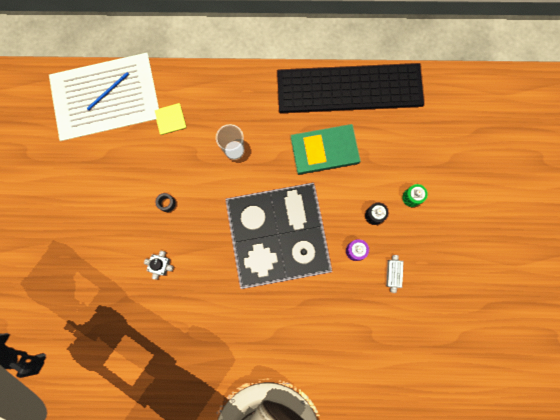

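View pics/side0.png

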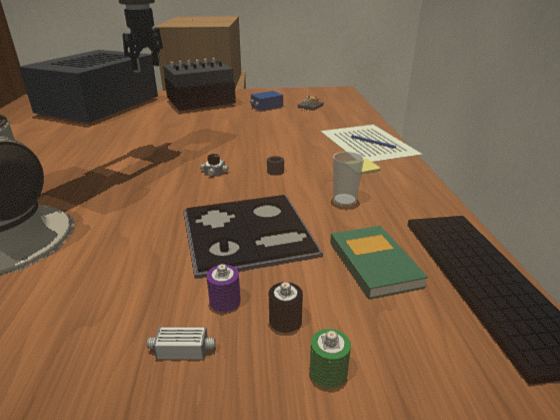

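View pics/wrist0.png

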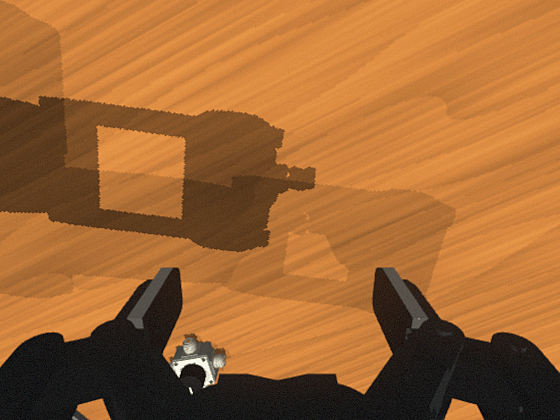

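The top view shows the plain round nest at (253,217), the filter nest at (296,210), the plus nest at (261,261) and the post nest at (303,252). The core is at (166,203), the switch at (157,265), the filter at (396,273), the glass at (232,142) and the book at (325,148).

Candidates for the dummy load: black (377,213), green (417,195) and purple (358,250). The description makes it the black one.

```bash
cat > h.py <<'E'
import numpy as np,cv2
from scipy.spatial.transform import Rotation as R
from scipy.optimize import minimize
from workcell import r
def Tof(o):
    T=np.eye(4);T[:3,:3]=R.from_rotvec(o["orientation"]).as_matrix();T[:3,3]=o["tool_pos"];return T
def cam(n):
    o=r.get_obs();p=r.get_image(n)
    p["T"]=Tof(o)@p["hand_eye"] if n=="wrist" else p["cam_to_world"]
    return p
def proj(p,X):
    X=np.atleast_2d(X);T=p["T"];c=(X-T[:3,3])@T[:3,:3]
    return np.stack([p["cx"]+p["fx"]*c[:,0]/-c[:,2],p["cy"]-p["fy"]*c[:,1]/-c[:,2]],1)
def back(p,uv,z):
    uv=np.atleast_2d(uv).astype(float);d=np.stack([(uv[:,0]-p["cx"])/p["fx"],-(uv[:,1]-p["cy"])/p["fy"],-np.ones(len(uv))],1)@p["T"][:3,:3].T
    o=p["T"][:3,3];return o+d*((z-o[2])/d[:,2])[:,None]
def cyl(rad,z0,z1,n=40):
    a=np.linspace(0,2*np.pi,n,endpoint=False);c=np.stack([rad*np.cos(a),rad*np.sin(a)],1)
    return np.vstack([np.c_[c,np.full(n,z)] for z in (z0,z1)])
def box(lx,ly,z0,z1,cx=0,cy=0):
    return np.array([[cx+sx*lx/2,cy+sy*ly/2,z] for sx in(-1,1) for sy in(-1,1) for z in(z0,z1)])
def xc(L,z): # horizontal socket along x, length L total, dia16
    a=np.linspace(0,2*np.pi,16,endpoint=False);return np.array([[s*L/2,8*np.cos(t),z+8*np.sin(t)] for s in(-1,1) for t in a])
M={"filter_mid":[box(70,36,0,30),xc(100,15)],
"xswitch_mid":[box(48,48,0,28),cyl(16,28,50),xc(78,14),xc(78,14)[:,[1,0,2]]],
"dummy_mid":[cyl(27,0,60),cyl(8,60,75)],"core_mid":[cyl(24.5,0,38)]}
S=4
def mask(p,name,x,y,yaw,z=0):
    m=np.zeros((420*S,560*S),np.uint8);c,s=np.cos(yaw),np.sin(yaw)
    for P in M[name]:
        Q=np.c_[P[:,0]*c-P[:,1]*s+x,P[:,0]*s+P[:,1]*c+y,P[:,2]+z]
        h=cv2.convexHull(((proj(p,Q)+.5)*S).astype(np.float32)).round().astype(np.int32)
        cv2.fillConvexPoly(m,h,1)
    return m
def fit(obs,name,x,y,yaw=0,fy=False):
    big=[(p,cv2.resize(g.astype(np.uint8),None,fx=S,fy=S,interpolation=0)) for p,g in obs]
    def f(v):
        t=0
        for p,g in big:
            m=mask(p,name,v[0],v[1],v[2] if fy else yaw);t-= (m&g).sum()/max(1,(m|g).sum())
        return t/len(big)
    v0=[x,y]+([yaw] if fy else [])
    sim=np.array([v0]+[np.array(v0)+d for d in np.diag([12,12,.25][:len(v0)])])
    q=minimize(f,v0,method="Nelder-Mead",options=dict(initial_simplex=sim,maxiter=150,xatol=.1,fatol=1e-4))
    return q.x,-q.fun
E
python3 - <<'E'
from h import *
P={n:cam(n) for n in("top","side")}
for name in M:
  for n in P:
    for d in r.regions_of(P[n],name)[:4]:
        reg=d["region"];z={"filter_mid":15,"xswitch_mid":20,"dummy_mid":35,"core_mid":19}[name]
        b=back(P[n],d["xy"],z)[0]
        yaws=[0] if name in("dummy_mid","core_mid") else ([0,.5,-.5] if name=="xswitch_mid" else [0,.7,1.5,-.7])
        best=max((fit([(P[n],reg)],name,b[0],b[1],y,len(yaws)>1) for y in yaws),key=lambda q:q[1])
        mc=P[n]["pixels"][reg].mean(0).round()
        print(name,n,round(d["confidence"],2),np.round(d["xy"]),reg.sum(),np.round(best[0],2),round(best[1],3),mc)
for name in["filter_nest","xswitch_nest","dummy_nest","core_nest"]:
  for n in P:
    for d in r.recognise(P[n],name)[:2]:
        print(name,n,round(d["confidence"],2),np.round(d["xy"]),back(P[n],d["xy"],8)[0].round(1))
# tray pale blobs in top
g=P["top"]["pixels"].astype(int); m=((g.min(2)>150)).astype(np.uint8);m[:180]=0;m[290:]=0;m[:,:225]=0;m[:,335:]=0
k,l,s,c=cv2.connectedComponentsWithStats(m)
for i in range(1,k):
    if s[i,4]>60: print(s[i],c[i],back(P["top"],c[i],8)[0].round(1))
cv2.imwrite("pics/crop1.png",cv2.resize(P["top"]["pixels"][170:300,140:440,::-1],None,fx=2.6,fy=2.6,interpolation=2))
E
```

```text
filter_mid top 0.95 [395. 272.] 483 [ 426.75 -335.92    3.06] 0.935 [220. 219. 206.]
filter_mid side 0.6 [181. 345.] 1815 [ 4.2638e+02 -3.3710e+02 -8.0000e-02] 0.959 [133. 129. 117.]
xswitch_mid top 0.76 [159. 263.] 476 [ 4.4177e+02  3.0461e+02 -2.4000e-01] 0.902 [161. 156. 146.]
xswitch_mid side 0.75 [216. 169.] 409 [ 4.4131e+02  3.0156e+02 -2.6000e-01] 0.909 [93. 83. 73.]
dummy_mid top 0.96 [412. 199.] 439 [ 640.94 -393.33] 0.923 [115. 176. 106.]
dummy_mid top 0.87 [377. 212.] 409 [ 588.33 -286.85] 0.948 [126. 119. 109.]
dummy_mid top 0.68 [357. 249.] 373 [ 488.02 -233.69] 0.916 [196. 147. 199.]
dummy_mid side 0.86 [287. 306.] 1520 [ 586.67 -288.41] 0.945 [76. 64. 54.]
dummy_mid side 0.74 [220. 286.] 1294 [ 486.17 -233.59] 0.908 [91. 67. 87.]
dummy_mid side 0.64 [329. 358.] 2057 [ 638.45 -393.18] 0.952 [ 85. 102.  69.]
core_mid top 0.7 [165. 202.] 268 [612.81 293.53] 0.813 [85. 69. 57.]
core_mid top 0.42 [254. 217.] 1835 [601.75  36.89] 0.16 [117. 114. 106.]
core_mid side 0.7 [280. 164.] 295 [613.2  289.81] 0.897 [70. 54. 43.]
filter_nest top 0.77 [295. 207.] [605.  -65.5   8. ]
filter_nest side 0.86 [282. 238.] [602.2 -58.6   8. ]
xswitch_nest top 0.8 [258. 262.] [452.5  32.8   8. ]
xswitch_nest side 0.67 [215. 217.] [457.2  38.5   8. ]
xswitch_nest side 0.66 [280. 240.] [597.4 -67.9   8. ]
dummy_nest top 0.67 [252. 217.] [576.5  54.3   8. ]
dummy_nest side 0.9 [267. 209.] [576.4  62.9   8. ]
core_nest top 0.89 [304. 249.] [490.6 -93.3   8. ]
core_nest side 0.71 [224. 246.] [480.8 -79.5   8. ]
[285 190  22  40 594] [294.9006734  209.41919192] [599.3 -65.9   8. ]
[241 206  24  23 443] [252.48306998 217.07223476] [576.1  51.9   8. ]
[292 241  23  23 367] [302.98092643 251.70572207] [482.  -89.2   8. ]
[244 244  34  33 701] [260.08559201 259.86162625] [457.9  28.    8. ]
```

View pics/crop1.png

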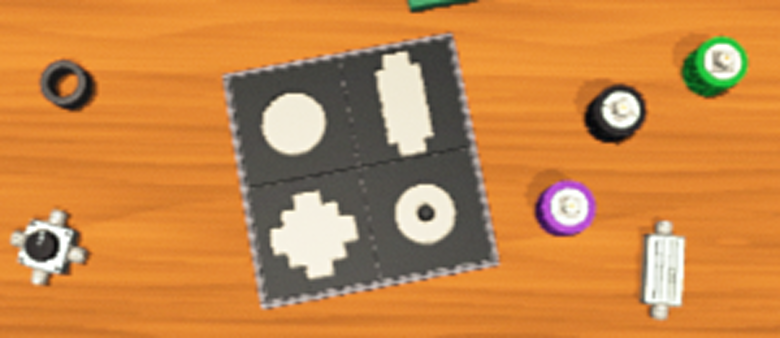

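The crop confirms the black finned cylinder as the dummy load and shows which outline each nest has. The tray yaw comes to about 0.196 rad. Next is a planning helper, then a move above the switch.

```bash
cat >> h.py <<'E'
def plan(x,y,z,yaw=None):
    "yaw: world direction (rad) of tool y, mod pi"
    o=r.get_obs();T=Tof(o);cur=np.arctan2(T[1,1],T[0,1])
    if yaw is None: yaw=cur
    dy=(yaw-cur+np.pi/2)%np.pi-np.pi/2;yaw=cur+dy
    yv=np.array([np.cos(yaw),np.sin(yaw),0]);zv=np.array([0,0,-1.]);D=np.stack([np.cross(yv,zv),yv,zv],1)
    t=T[:3,:3].T@(np.array([x,y,z])-T[:3,3]);w=R.from_matrix(T[:3,:3].T@D).as_rotvec(degrees=True)
    print("t%.2f tcp %s yaw %.3f j6 %.2f gap %.3f -> shift m %s turn %s"%(o["t"],o["tool_pos"].round(1),cur,o["joint_positions"][5],o["finger_gap"],(t/1000).round(4),w.round(2)))
TY=.196;TC=np.array([528.8,-18.8])
def nest(i,j):
    c,s=np.cos(TY),np.sin(TY);return TC+60*i*np.array([c,s])+60*j*np.array([-s,c])
N={"filter":nest(1,-1),"xswitch":nest(-1,1),"dummy":nest(1,1),"core":nest(-1,-1)}
E
python3 -c "
from h import *
plan(441.5,303,140);print(N)"
```

```text
t1.05 tcp [248.4 518.5 239.3] yaw 1.124 j6 -0.13 gap 0.996 -> shift m [-0.2672 -0.1109  0.0993] turn [-0.01 -0.   -0.  ]
{'filter': array([599.33605389, -65.96635562]), 'xswitch': array([458.26394611,  28.36635562]), 'dummy': array([575.96635562,  51.73605389]), 'core': array([481.63364438, -89.33605389])}
```

Emit:
arm_command --moves '[-0.267,-0.111,0.1,0,0,0,1,-0.267,-0.111,0.1,0,0,0,1,-0.267,-0.111,0.1,0,0,0,1,-0.267,-0.111,0.1,0,0,0,1,-0.267,-0.111,0.1,0,0,0,1,-0.267,-0.111,0.1,0,0,0,1,-0.267,-0.111,0.1,0,0,0,1,-0.267,-0.111,0.1,0,0,0,1]' --force 40

```text
t: 1.72
tool_pos: [443.3, 299.4, 137.5]
orientation: [-0.7, -3.062, 0.003]
force: [0.1, 0.3, 0.1]
finger_gap: 0.999
```

```bash
cat > look.py <<'E'
import sys
from h import *
def look(name,x,y,yaws,z=0):
    p=cam("wrist")
    pic=p["pixels"][:,:,::-1].copy()
    for d in r.regions_of(p,name)[:3]:
        reg=d["region"]
        best=max((fit([(p,reg)],name,x,y,w,len(yaws)>1) for w in yaws),key=lambda q:q[1])
        print(name,round(d["confidence"],2),np.round(d["xy"]),np.round(best[0],2),round(best[1],3))
        cs,_=cv2.findContours(reg.astype(np.uint8),0,1);cv2.drawContours(pic,cs,-1,(0,0,255),1)
    cv2.imwrite(f"pics/w_{p['shot']}.png",pic);print(f"pics/w_{p['shot']}.png")
E
python3 -c "
from look import *
look('xswitch_mid',441.5,303,[-.25])
look('xswitch_mid',441.5,303,[-.25,-.2])
plan(441.5,303,140)"; ls pics
```

```text
xswitch_mid 0.76 [284. 191.] [439.13 305.88] 0.943
pics/w_6.png
xswitch_mid 0.89 [283. 193.] [ 4.3913e+02  3.0585e+02 -2.5000e-01] 0.957
xswitch_mid 0.28 [ 33. 309.] [ 4.415e+02  3.030e+02 -2.500e-01] -0.0
pics/w_7.png
t1.92 tcp [441.2 303.2 139.5] yaw 1.123 j6 -0.67 gap 1.000 -> shift m [-0.0003 -0.0001 -0.0005] turn [ 0.01 -0.01  0.  ]
crop1.png
side0.png
top0.png
w_6.png
w_7.png
wrist0.png
```

View pics/w_7.png

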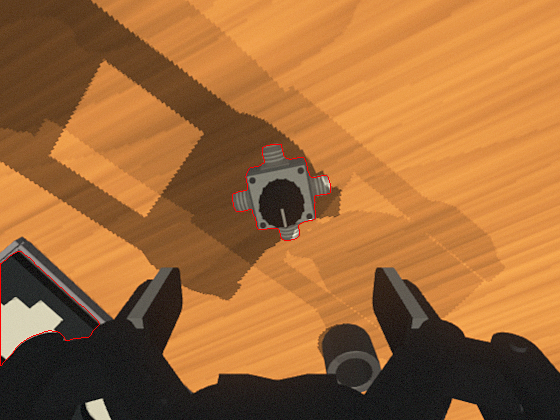

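```bash
python3 -c "
from look import *
look('xswitch_mid',441.5,303,[-.25,-.2])
plan(440,304.5,38)"
```

```text
xswitch_mid 0.61 [280. 194.] [ 4.3906e+02  3.0589e+02 -2.5000e-01] 0.956
pics/w_8.png
t2.02 tcp [440.8 304.  139.8] yaw 1.125 j6 -0.67 gap 0.999 -> shift m [0.001  0.     0.1018] turn [ 0.04  0.01 -0.  ]
```

The wrist view puts the switch at (283,193), centred between the jaws. The low-confidence second region is just the tray edge. I'll descend and grip the knob.

Emit:
arm_command --moves '[0.002,0,0.04,0,0,0,1,0.002,0,0.08,0,0,0,1,0.002,0,0.102,0,0,0,1,0.002,0,0.102,0,0,0,1,0.002,0,0.102,0,0,0,0.2,0.002,0,0.102,0,0,0,0.2,0.002,0,0.102,0,0,0,0.2,0.002,0,0.102,0,0,0,0.2]' --force 40

```text
t: 2.68
tool_pos: [439.8, 305.5, 39.6]
orientation: [0.693, 3.062, 0.004]
force: [0.2, -0.6, -0.1]
finger_gap: 0.455
```

```bash
python3 -c "
from h import *
print(r.get_obs()['force'])
plan(440,304.5,38)"
```

```text
[ 0.22222762 -0.56616117 -0.0911905 ]
t2.68 tcp [439.8 305.5  39.6] yaw 1.125 j6 -0.66 gap 0.455 -> shift m [-0.0006 -0.0008  0.0016] turn [ 0.16  0.11 -0.  ]
```

Emit:
arm_command --moves '[0,0,0,0,0,0,0,0,0,0,0,0,0,0,0,0,0,0,0,0,0,0,0,0,0,0,0,0,0,0,-0.02,0,0,0,0,0,0,-0.05,0,0,0,0,0,0,-0.08,0,0,0,0,0,0,-0.08,0,0,0,0]' --force 40

```text
t: 3.35
tool_pos: [441.4, 306.3, 125.0]
orientation: [0.692, 3.056, 0.011]
force: [0.8, -0.0, -1.3]
finger_gap: 0.354
```

```bash
python3 -c "
from h import *
p=cam('wrist');cv2.imwrite('pics/g1.png',p['pixels'][:,:,::-1])
plan(*N['xswitch'],115,1.125+.446)"
```

```text
t3.40 tcp [440.7 305.9 122.3] yaw 1.125 j6 -0.66 gap 0.357 -> shift m [-0.1354 -0.2429  0.0063] turn [  0.31   0.35 -25.54]
```

View pics/g1.png

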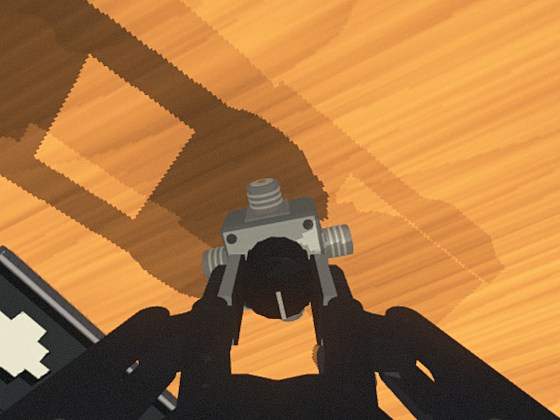

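The switch is gripped by its knob and lifted. Next, over its nest.

Emit:
arm_command --moves '[-0.135,-0.243,0.006,0.3,0.3,-25.5,0,-0.135,-0.243,0.006,0.3,0.3,-25.5,0,-0.135,-0.243,0.006,0.3,0.3,-25.5,0,-0.135,-0.243,0.006,0.3,0.3,-25.5,0,-0.135,-0.243,0.006,0.3,0.3,-25.5,0,-0.135,-0.243,0.006,0.3,0.3,-25.5,0,-0.135,-0.243,0.006,0.3,0.3,-25.5,0,-0.135,-0.243,0.006,0.3,0.3,-25.5,0]'

```text
t: 4.07
tool_pos: [457.3, 23.9, 114.2]
orientation: [-0.005, -3.141, 0.002]
force: [-0.9, 0.9, -2.9]
finger_gap: 0.355
```

```bash
python3 -c "
from h import *
p=cam('wrist');cv2.imwrite('pics/g2.png',p['pixels'][:,:,::-1])
p=cam('wrist')
from look import *
o=r.get_obs();print(o['tool_pos'].round(1))
def hold(name,off,yaws,p,x,y):
    for d in r.regions_of(p,name)[:2]:
        best=max((fitz(p,d['region'],name,x,y,w,off,o['tool_pos'][2]) for w in yaws),key=lambda q:q[1]);print(d['confidence'],best)
def fitz(p,g,name,x,y,w,h,tz):
    g=cv2.resize(g.astype(np.uint8),None,fx=S,fy=S,interpolation=0)
    def f(v):
        m=mask(p,name,v[0],v[1],v[2],v[3]);return -(m&g).sum()/(m|g).sum()
    v0=np.array([x,y,w,tz-h]);q=minimize(f,v0,method='Nelder-Mead',options=dict(initial_simplex=np.array([v0]+[v0+d for d in np.diag([6,6,.2,5])]),maxiter=200));return q.x,-q.fun
hold('xswitch_mid',38,[.2],p,o['tool_pos'][0],o['tool_pos'][1])
plan(*N['xswitch'],115,1.571)
# nests in this picture
g=p['pixels'].astype(int)
"
```

```text
[457.4  26.4 114.2]
0.62 (array([468.29071638,  95.65224573,  -1.44734497, 105.0676247 ]), np.float64(-0.0))
t4.22 tcp [457.4  27.8 114.4] yaw 1.568 j6 -1.68 gap 0.352 -> shift m [-0.0009  0.0006 -0.0006] turn [ 0.01 -0.04 -0.18]<string>:13: RuntimeWarning: overflow encountered in scalar negative
```

View pics/g2.png

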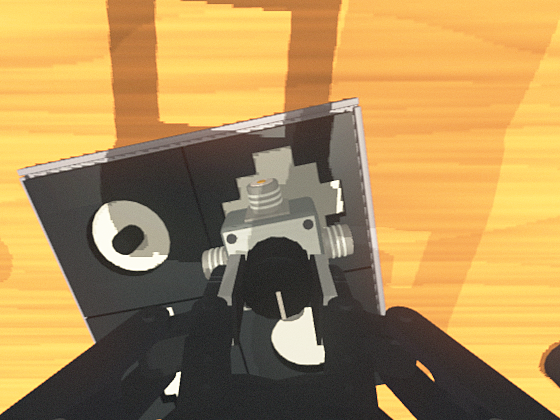

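```bash
cat > chk.py <<'E'
from h import *
def overlay(name,dx,dy,yaw,h,fn,q=None):
    o=r.get_obs();p=cam("wrist");pic=p["pixels"][:,:,::-1].copy();x,y,z=o["tool_pos"]
    if name:
        m=mask(p,name,x+dx,y+dy,yaw,z-h);m=cv2.resize(m,(560,420),interpolation=cv2.INTER_AREA)
        cs,_=cv2.findContours((m>0).astype(np.uint8),0,1);cv2.drawContours(pic,cs,-1,(0,0,255),1)
    c,s=np.cos(TY),np.sin(TY);Rm=np.array([[c,-s],[s,c]])
    def poly(P,z,ctr,col):
        P=np.asarray(P,float)@Rm.T+ctr;u=proj(p,np.c_[P,np.full(len(P),z)]);cv2.polylines(pic,[u.round().astype(np.int32)],True,col,1)
    a=np.linspace(0,2*np.pi,40);C=np.stack([np.cos(a),np.sin(a)],1)
    for z,col in((8,(255,0,0)),(17,(0,255,0))):
        poly(C*31.5,z,N["core"],col);poly(C*34,z,N["dummy"],col)
        pl=[(45,14),(30,14),(30,30),(14,30),(14,45)];pl=pl+[(-b,a_) for a_,b in pl]  # quarter turns
        Q=[];k=[(45,-14),(45,14),(30,14),(30,30),(14,30)]
        for t in range(4):
            ct,st=[(1,0),(0,1),(-1,0),(0,-1)][t];Q+=[(ct*u-st*v,st*u+ct*v) for u,v in k]
        poly(Q,z,N["xswitch"],col)
        poly([(56,14),(41,14),(41,24),(-41,24),(-41,14),(-56,14),(-56,-14),(-41,-14),(-41,-24),(41,-24),(41,-14),(56,-14)],z,N["filter"],col)
    poly([(120,120),(-120,120),(-120,-120),(120,-120)],17,TC,(0,255,255))
    cv2.imwrite("pics/"+fn,pic);return p
E
python3 -c "
from chk import *
overlay('xswitch_mid',0,0,.196,38,'o1.png')"
```

```text
(no output)
```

View pics/o1.png

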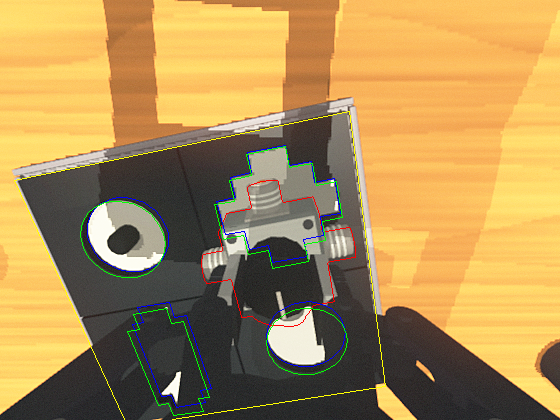

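The overlay shows the nests and the held switch where the model puts them, within 1–2 mm. I'll lower it.

```bash
python3 -c "
from h import *
plan(*N['xswitch'],48,1.571)"
```

```text
t4.27 tcp [457.4  28.6 114.5] yaw 1.569 j6 -1.68 gap 0.356 -> shift m [-0.0008 -0.0003  0.0665] turn [ 0.02 -0.02 -0.1 ]
```

Emit:
arm_command --moves '[-0.001,0,0.025,0,0,0,0,-0.001,0,0.045,0,0,0,0,-0.001,0,0.056,0,0,0,0,-0.001,0,0.06,0,0,0,0,-0.001,0,0.063,0,0,0,0,-0.001,0,0.066,0,0,0,0,-0.001,0,0.067,0,0,0,0,-0.001,0,0.067,0,0,0,0]'

```text
t: 4.93
tool_pos: [458.8, 28.8, 48.2]
orientation: [0.002, 3.141, 0.0]
force: [-0.4, -0.8, -3.2]
finger_gap: 0.352
```

```bash
python3 -c "
from chk import *
overlay('xswitch_mid',0,0,.196,39,'o2.png')
print(r.get_obs()['force']);plan(*N['xswitch'],48,1.571)"
```

```text
[ 1.17646462 -0.49683659 -1.46986772]
t4.98 tcp [458.8  28.7  48.2] yaw 1.569 j6 -1.68 gap 0.354 -> shift m [ 0.0006 -0.0004  0.0002] turn [ 0.01  0.04 -0.09]
```

View pics/o2.png

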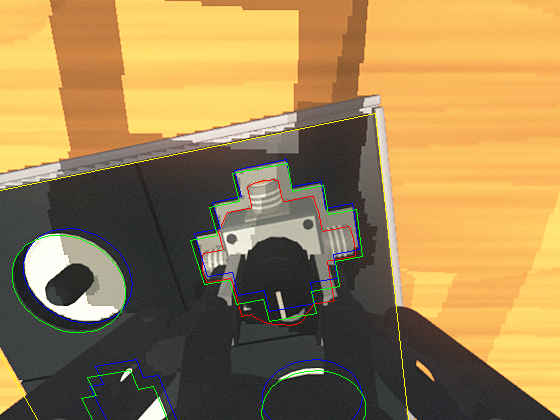

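Emit:
arm_command --moves '[0,0,0.001,0,0,0,0,0,0,0.002,0,0,0,0,0,0,0.002,0,0,0,0,0,0,0.002,0,0,0,0.45,0,0,0.002,0,0,0,0.6,0,0,0.002,0,0,0,0.8,0,0,-0.02,0,0,0,1,0,0,-0.06,0,0,0,1]'

```text
t: 5.65
tool_pos: [456.8, 28.9, 105.7]
orientation: [-0.002, -3.136, -0.001]
force: [1.4, -0.5, -0.3]
finger_gap: 0.984
```

```bash
python3 -c "
from h import *
p=cam('wrist');cv2.imwrite('pics/g3.png',p['pixels'][:,:,::-1])
plan(613,291,140,1.571)"
```

```text
t5.70 tcp [460.6  28.6 115.4] yaw 1.570 j6 -1.68 gap 0.999 -> shift m [-0.1522  0.2626 -0.0238] turn [-0.02  0.34 -0.08]
```

View pics/g3.png

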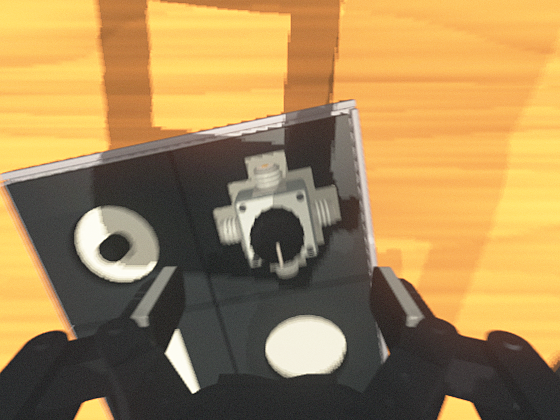

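The switch sits in its plus nest, centred near (278,220). Next is the core.

Emit:
arm_command --moves '[-0.152,0.263,-0.024,0,0,0,1,-0.152,0.263,-0.024,0,0,0,1,-0.152,0.263,-0.024,0,0,0,1,-0.152,0.263,-0.024,0,0,0,1,-0.152,0.263,-0.024,0,0,0,1,-0.152,0.263,-0.024,0,0,0,1,-0.152,0.263,-0.024,0,0,0,1,-0.152,0.263,-0.024,0,0,0,1]'

```text
t: 6.37
tool_pos: [614.4, 295.8, 140.1]
orientation: [-0.001, 3.135, 0.002]
force: [0.6, -0.0, -0.0]
finger_gap: 1.0
```

```bash
python3 -c "
from look import *
cam('wrist');cam('wrist');cam('wrist')
look('core_mid',613,291,[0])
plan(613,291,140,1.571)"; ls -t pics|head -1
```

```text
core_mid 0.65 [280. 208.] [610.81 294.93] 0.753
pics/w_18.png
t6.62 tcp [612.5 290.8 139.8] yaw 1.569 j6 -1.24 gap 0.998 -> shift m [-0.0005  0.0002 -0.0002] turn [-0.04  0.31 -0.09]
w_18.png
```

View pics/w_18.png

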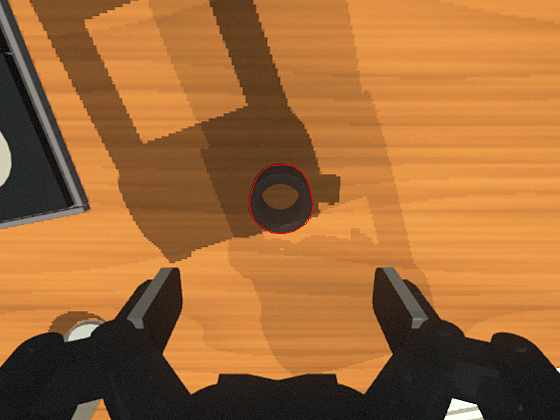

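Emit:
arm_command --moves '[0.001,0.003,0.04,0,0.3,0,1,0.001,0.003,0.08,0,0.3,0,1,0.001,0.003,0.11,0,0.3,0,1,0.001,0.003,0.12,0,0.3,0,1,0.001,0.003,0.12,0,0.3,0,1,0.001,0.003,0.12,0,0.3,0,0,0.001,0.003,0.12,0,0.3,0,0,0.001,0.003,0.12,0,0.3,0,0]'

```text
t: 7.28
tool_pos: [613.2, 294.0, 22.3]
orientation: [0.002, 3.138, 0.001]
force: [-0.1, 1.0, 1.7]
finger_gap: 0.604
```

```bash
python3 -c "
from h import *
print(r.get_obs()['force']);plan(611,294,20)"
```

```text
[-0.08578891  1.00207146  1.73445783]
t7.28 tcp [613.2 294.   22.3] yaw 1.569 j6 -1.23 gap 0.604 -> shift m [0.0022 0.     0.0023] turn [ 0.03  0.19 -0.  ]
```

Emit:
arm_command --moves '[0,0,0,0,0,0,0,0,0,0,0,0,0,0,0,0,0,0,0,0,0,0,0,-0.02,0,0,0,0,0,0,-0.05,0,0,0,0,0,0,-0.08,0,0,0,0,0,0,-0.1,0,0,0,0,0,0,-0.1,0,0,0,0]'

```text
t: 7.95
tool_pos: [614.4, 294.5, 127.6]
orientation: [0.002, 3.132, 0.004]
force: [0.5, 0.6, -1.6]
finger_gap: 0.568
```

```bash
python3 -c "
from h import *
plan(*N['core'],115,1.571)
plan(530,80,125,1.571)"
```

```text
t7.95 tcp [614.4 294.5 127.6] yaw 1.569 j6 -1.23 gap 0.568 -> shift m [ 0.1323 -0.3841  0.0103] turn [ 0.15  0.55 -0.1 ]
t7.95 tcp [614.4 294.5 127.6] yaw 1.569 j6 -1.23 gap 0.568 -> shift m [ 0.0841 -0.2147  0.0012] turn [ 0.15  0.55 -0.1 ]
```

Emit:
arm_command --moves '[0.132,-0.384,0.01,0,0.5,0,0,0.132,-0.384,0.01,0,0.5,0,0,0.132,-0.384,0.01,0,0.5,0,0,0.132,-0.384,0.01,0,0.5,0,0,0.132,-0.384,0.01,0,0.5,0,0,0.132,-0.384,0.01,0,0.5,0,0,0.132,-0.384,0.01,0,0.5,0,0,0.132,-0.384,0.01,0,0.5,0,0]'

```text
t: 8.62
tool_pos: [503.8, -22.9, 116.0]
orientation: [0.002, 3.141, 0.004]
force: [0.6, -1.0, -1.8]
finger_gap: 0.566
```

```bash
python3 -c "
from h import *
plan(*N['core'],90,1.571)"
```

```text
t8.62 tcp [503.8 -22.9 116. ] yaw 1.570 j6 -1.77 gap 0.566 -> shift m [ 0.0221 -0.0665  0.0258] turn [ 0.16  0.03 -0.08]
```

Emit:
arm_command --moves '[0.022,-0.067,0.01,0,0,0,0,0.022,-0.067,0.02,0,0,0,0,0.022,-0.067,0.026,0,0,0,0,0.022,-0.067,0.026,0,0,0,0,0.022,-0.067,0.026,0,0,0,0,0.022,-0.067,0.026,0,0,0,0,0.022,-0.067,0.026,0,0,0,0,0.022,-0.067,0.026,0,0,0,0]'

```text
t: 9.28
tool_pos: [482.1, -89.0, 90.1]
orientation: [-0.001, 3.141, 0.004]
force: [0.1, -0.2, -1.6]
finger_gap: 0.564
```

```bash
python3 -c "
from chk import *
overlay('core_mid',0,0,.196,22,'o3.png')
plan(*N['core'],30,1.571)"
```

```text
t9.33 tcp [482.  -89.1  90.1] yaw 1.571 j6 -1.91 gap 0.562 -> shift m [ 0.0005 -0.0004  0.0601] turn [0.15 0.05 0.  ]
```

View pics/o3.png

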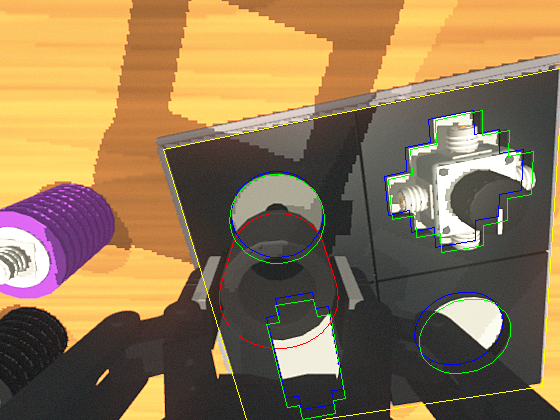

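```bash
python3 -c "
from h import *
p=cam('wrist');g=np.clip(p['pixels'][150:370,170:390,::-1].astype(float)**.55*14,0,255).astype(np.uint8)
cv2.imwrite('pics/c3.png',cv2.resize(g,None,fx=2.7,fy=2.7,interpolation=2))"
```

```text
(no output)
```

View pics/c3.png

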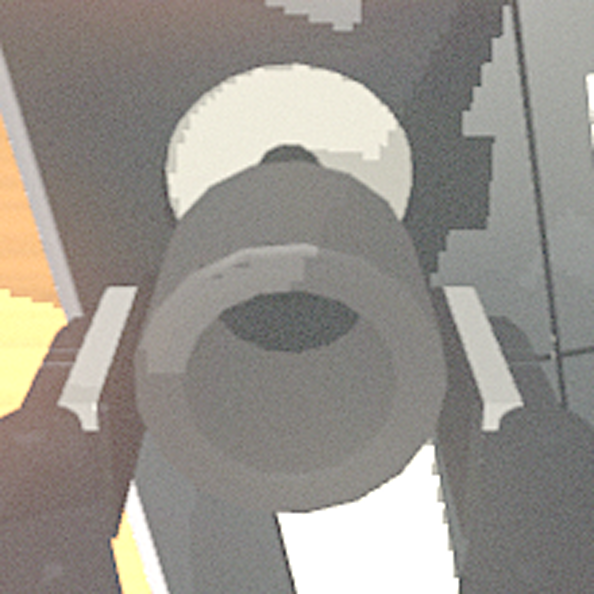

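The core is held centred, about 2 mm toward −x of the tool centre, so I'll compensate while lowering.

Emit:
arm_command --moves '[-0.002,0,0.02,0,0,0,0,-0.002,0,0.035,0,0,0,0,-0.002,0,0.045,0,0,0,0,-0.002,0,0.05,0,0,0,0,-0.002,0,0.054,0,0,0,0,-0.002,0,0.057,0,0,0,0,-0.002,0,0.058,0,0,0,0,-0.002,0,0.058,0,0,0,0]'

```text
t: 10.05
tool_pos: [484.2, -89.2, 32.3]
orientation: [0.0, 3.14, 0.004]
force: [-0.6, 0.5, -2.1]
finger_gap: 0.56
```

```bash
python3 -c "
from h import *
p=cam('wrist');g=np.clip(p['pixels'][100:400,110:450,::-1].astype(float)**.55*14,0,255).astype(np.uint8)
cv2.imwrite('pics/c4.png',cv2.resize(g,None,fx=2,fy=2,interpolation=2))
print(r.get_obs()['force']);plan(*N['core'],30,1.571)"
```

```text
[-0.78435743 -0.89627678 -1.60135331]
t10.10 tcp [484.2 -89.2  32.4] yaw 1.571 j6 -1.91 gap 0.565 -> shift m [ 0.0026 -0.0001  0.0024] turn [ 0.14  0.08 -0.01]
```

View pics/c4.png

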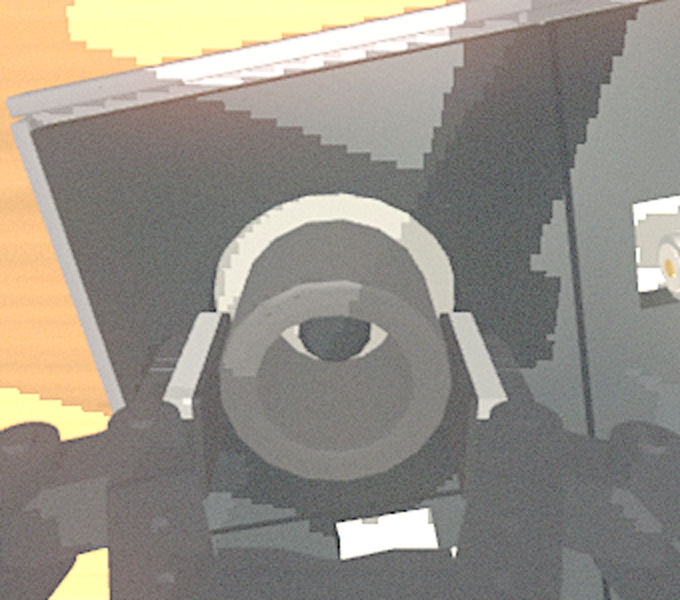

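The post stands inside the ring's hole, with pale floor all around. I'll go down the last few millimetres and release.

Emit:
arm_command --moves '[0,0,0.001,0,0,0,0,0,0,0.002,0,0,0,0,0,0,0.003,0,0,0,0,0,0,0.003,0,0,0,0.6,0,0,0.003,0,0,0,0.7,0,0,0.003,0,0,0,1,0,0,-0.01,0,0,0,1,0,0,-0.05,0,0,0,1]'

```text
t: 10.77
tool_pos: [481.7, -88.5, 78.6]
orientation: [-0.0, -3.135, -0.008]
force: [1.3, -0.7, -0.5]
finger_gap: 0.996
```

```bash
python3 -c "
from h import *
p=cam('wrist');cv2.imwrite('pics/g5.png',p['pixels'][:,:,::-1])
plan(426.6,-336.5,140,1.571-.08)"
```

```text
t10.82 tcp [485.6 -89.8  88.8] yaw 1.571 j6 -1.91 gap 1.000 -> shift m [ 0.0588 -0.2467 -0.0517] turn [0.08 0.28 4.58]
```

View pics/g5.png

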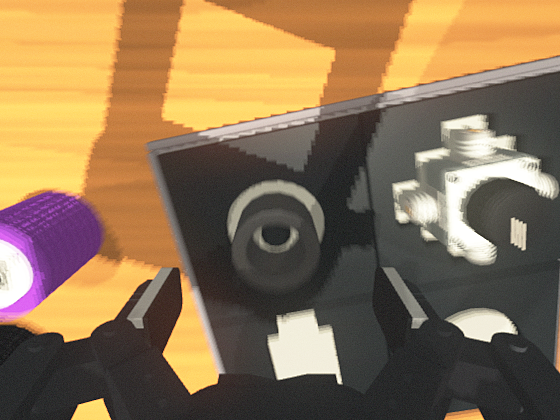

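Emit:
arm_command --moves '[0,0,-0.04,0,0,0,1,0.02,-0.02,-0.07,0,0,0,1,0.059,-0.247,-0.07,0,0,4.6,1,0.059,-0.247,-0.07,0,0,4.6,1,0.059,-0.247,-0.07,0,0,4.6,1,0.059,-0.247,-0.06,0,0,4.6,1,0.059,-0.247,-0.052,0,0,4.6,1,0.059,-0.247,-0.052,0,0,4.6,1]'

```text
t: 11.48
tool_pos: [425.2, -340.3, 139.8]
orientation: [0.128, 3.134, 0.001]
force: [-0.2, 0.9, -0.6]
finger_gap: 1.001
```

```bash
python3 -c "
from h import *
plan(426.6,-336.5,140,1.571-.08)"
```

```text
t11.48 tcp [ 425.2 -340.3  139.8] yaw 1.489 j6 -2.31 gap 1.001 -> shift m [-0.0011  0.0039 -0.0002] turn [ 0.03  0.29 -0.11]
```

```bash
python3 -c "
from look import *
for i in range(3): cam('wrist')
look('filter_mid',426.6,-336.5,[-.08,-.1])
look('filter_mid',426.6,-336.5,[-.08,-.1])
plan(426.6,-336.5,18,1.571-.08)"; ls -t pics|head -1
```

```text
filter_mid 0.88 [282. 197.] [ 4.2603e+02 -3.3506e+02 -8.0000e-02] 0.956
pics/w_26.png
filter_mid 0.92 [278. 198.] [ 4.2569e+02 -3.3499e+02 -8.0000e-02] 0.97
pics/w_27.png
t11.83 tcp [ 426.8 -336.   140.6] yaw 1.492 j6 -2.30 gap 1.000 -> shift m [ 0.0008 -0.0007  0.1226] turn [0.07 0.31 0.04]
w_27.png
```

View pics/w_27.png

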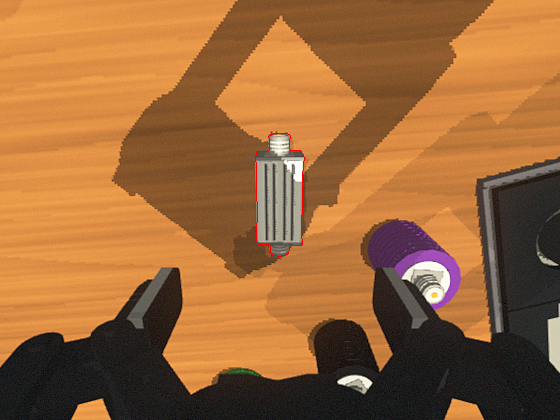

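```bash
python3 -c "
from h import *
plan(426,-335.2,18,1.571-.08)"
```

```text
t11.83 tcp [ 426.8 -336.   140.6] yaw 1.492 j6 -2.30 gap 1.000 -> shift m [0.0015 0.0005 0.1226] turn [0.07 0.31 0.04]
```

The wrist view shows the filter at (280,197), aligned between the jaws. The purple look-alike at (415,262) is clear of the fingers. I'll descend and grip.

Emit:
arm_command --moves '[0.001,0.001,0.04,0,0.3,0,1,0.001,0.001,0.08,0,0.3,0,1,0.001,0.001,0.11,0,0.3,0,1,0.001,0.001,0.121,0,0.3,0,1,0.001,0.001,0.121,0,0.3,0,0,0.001,0.001,0.121,0,0.3,0,0,0.001,0.001,0.121,0,0.3,0,0,0.001,0.001,0.121,0,0.3,0,0]' --force 40

```text
t: 12.5
tool_pos: [427.4, -335.5, 21.7]
orientation: [0.124, 3.137, -0.001]
force: [0.8, -0.9, 0.2]
finger_gap: 0.452
```

```bash
python3 -c "
from h import *
print(r.get_obs()['force']);plan(426,-335.2,19,1.571-.08)"
```

```text
[ 0.77359265 -0.85300705  0.21444723]
t12.50 tcp [ 427.4 -335.5   21.7] yaw 1.492 j6 -2.30 gap 0.452 -> shift m [0.0015 0.0002 0.0027] turn [-0.04  0.14  0.05]
```

Emit:
arm_command --moves '[0.001,0,0.003,0,0,0,0,0.001,0,0.003,0,0,0,0,0.001,0,0.003,0,0,0,0,0.001,0,0.003,0,0,0,0,0,0,-0.02,0,0,0,0,0,0,-0.06,0,0,0,0,0,0,-0.1,0,0,0,0,0,0,-0.1,0,0,0,0]' --force 50

```text
t: 13.17
tool_pos: [429.4, -337.6, 130.4]
orientation: [0.123, 3.128, -0.014]
force: [0.9, -1.3, -0.4]
finger_gap: 0.407
```

```bash
python3 -c "
from h import *
p=cam('wrist');cv2.imwrite('pics/g6.png',p['pixels'][:,:,::-1])
plan(*N['filter'],110,1.571+.196);plan(*N['filter'],150,1.571+.196)"
```

```text
t13.22 tcp [ 428.7 -336.9  126.9] yaw 1.492 j6 -2.30 gap 0.409 -> shift m [-0.1487  0.2836  0.0164] turn [ -0.43   0.45 -15.75]
t13.22 tcp [ 428.7 -336.9  126.9] yaw 1.492 j6 -2.30 gap 0.409 -> shift m [-0.149   0.2833 -0.0236] turn [ -0.43   0.45 -15.75]
```

View pics/g6.png

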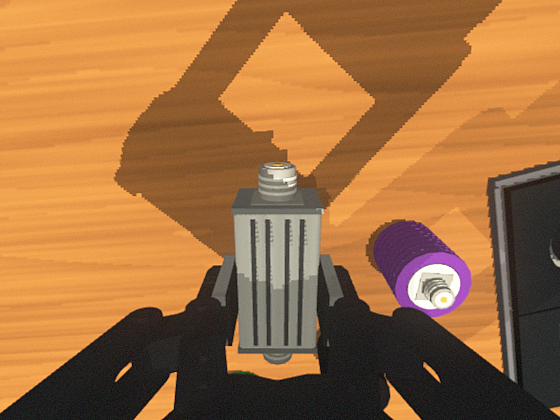

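The filter is held squarely. Now across to its nest.

Emit:
arm_command --moves '[-0.149,0.283,0,-0.4,0.4,-15.7,0,-0.149,0.283,0,-0.4,0.4,-15.7,0,-0.149,0.283,0,-0.4,0.4,-15.7,0,-0.149,0.283,0,-0.4,0.4,-15.7,0,-0.149,0.283,0,-0.4,0.4,-15.7,0,-0.149,0.283,0,-0.4,0.4,-15.7,0,-0.149,0.283,0,-0.4,0.4,-15.7,0,-0.149,0.283,0,-0.4,0.4,-15.7,0]'

```text
t: 13.88
tool_pos: [600.7, -63.2, 126.2]
orientation: [-0.308, 3.125, -0.0]
force: [0.9, -0.4, -1.9]
finger_gap: 0.41
```

```bash
python3 -c "
from h import *
for i in range(2):cam('wrist')
plan(*N['filter'],70,1.571+.196)"
```

```text
t13.98 tcp [600.9 -62.8 126. ] yaw 1.770 j6 -2.00 gap 0.404 -> shift m [ 0.0023 -0.0028  0.0559] turn [0.   0.07 0.17]
```

Emit:
arm_command --moves '[0.002,-0.003,0.02,0,0,0.2,0,0.002,-0.003,0.035,0,0,0.2,0,0.002,-0.003,0.046,0,0,0.2,0,0.002,-0.003,0.046,0,0,0.2,0,0.002,-0.003,0.046,0,0,0.2,0,0.002,-0.003,0.046,0,0,0.2,0,0.002,-0.003,0.046,0,0,0.2,0,0.002,-0.003,0.046,0,0,0.2,0]'

```text
t: 14.65
tool_pos: [599.9, -66.3, 80.8]
orientation: [-0.306, 3.124, -0.0]
force: [-0.3, 0.2, -2.2]
finger_gap: 0.407
```

```bash
python3 -c "
from chk import *
overlay('filter_mid',0,0,.196,19,'o6.png')
plan(*N['filter'],30,1.571+.196)"
```

```text
t14.70 tcp [599.9 -66.2  80.7] yaw 1.766 j6 -2.00 gap 0.406 -> shift m [0.0006 0.0004 0.0507] turn [-0.02  0.13 -0.04]
```

View pics/o6.png

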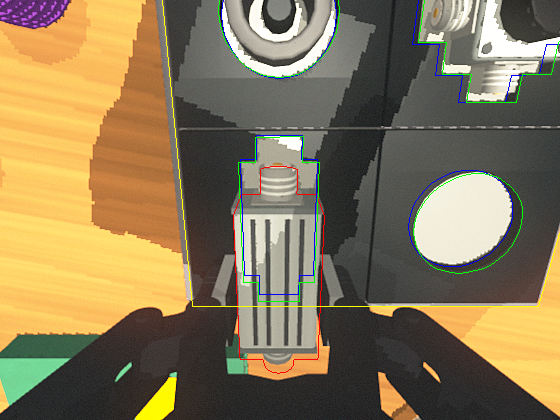

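The filter sits about 2 mm toward −x of the tool centre and is otherwise aligned. I'll lower it with that correction.

Emit:
arm_command --moves '[-0.002,0,0.018,0,0,0,0,-0.002,0,0.03,0,0,0,0,-0.002,0,0.037,0,0,0,0,-0.002,0,0.042,0,0,0,0,-0.002,0,0.046,0,0,0,0,-0.002,0,0.048,0,0,0,0,-0.002,0,0.049,0,0,0,0,-0.002,0,0.049,0,0,0,0]'

```text
t: 15.37
tool_pos: [602.0, -65.9, 31.8]
orientation: [-0.306, 3.124, -0.0]
force: [0.8, 0.6, -2.2]
finger_gap: 0.402
```

```bash
python3 -c "
from chk import *
overlay(None,0,0,.196,19,'o7.png')
print(r.get_obs()['force']);plan(*N['filter'],28,1.571+.196)"
```

```text
[ 0.19744964  0.24193055 -2.53280716]
t15.42 tcp [602.1 -65.9  32. ] yaw 1.766 j6 -2.00 gap 0.406 -> shift m [0.0027 0.0005 0.004 ] turn [-0.03  0.15 -0.04]
```

View pics/o7.png

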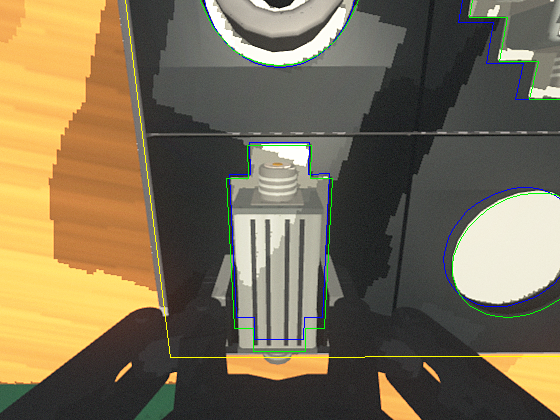

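Filter is within the recess outline with even margins. I'll set it down and release.

Emit:
arm_command --moves '[0,0,0.002,0,0,0,0,0,0,0.004,0,0,0,0,0,0,0.005,0,0,0,0,0,0,0.005,0,0,0,0,0,0,0.005,0,0,0,0,0,0,0.005,0,0,0,0,0,0,0.005,0,0,0,0,0,0,0.005,0,0,0,0]'

```text
t: 16.08
tool_pos: [602.5, -66.0, 29.6]
orientation: [-0.306, 3.122, -0.002]
force: [-15.2, 2.1, 34.0]
finger_gap: 0.404
```

```bash
python3 -c "
from h import *
print(r.get_obs()['force']);plan(*N['filter'],28,1.571+.196)"
```

```text
[-15.16081432   2.10450143  34.04971716]
t16.08 tcp [602.5 -66.   29.6] yaw 1.766 j6 -2.00 gap 0.404 -> shift m [0.0031 0.0007 0.0016] turn [-0.08  0.24 -0.03]
```

There is 34 N of contact at z 29.6, with −15 N sideways. I'll ease up and check before releasing.

Emit:
arm_command --moves '[0,0,-0.002,0,0,0,0,0,0,-0.003,0,0,0,0,0,0,-0.003,0,0,0,0,0,0,-0.003,0,0,0,0,0,0,-0.003,0,0,0,0,0,0,-0.003,0,0,0,0,0,0,-0.003,0,0,0,0,0,0,-0.003,0,0,0,0]'

```text
t: 16.75
tool_pos: [602.5, -66.0, 32.5]
orientation: [-0.306, 3.122, -0.002]
force: [0.1, 0.6, -1.9]
finger_gap: 0.405
```

```bash
python3 -c "
from h import *
print(r.get_obs()['force']);plan(*N['filter'],28,1.571+.196)
for n in ('wrist','side'):
    p=cam(n);g=np.clip(p['pixels'][:,:,::-1].astype(float)**.6*10,0,255).astype(np.uint8)
    g=g[120:390,170:390] if n=='wrist' else g[190:290,170:330]
    cv2.imwrite(f'pics/f8{n}.png',cv2.resize(g,None,fx=2.1 if n=='wrist' else 5,fy=2.1 if n=='wrist' else 5,interpolation=2))"
```

```text
[ 0.06929979  0.55340536 -1.91523808]
t16.75 tcp [602.5 -66.   32.5] yaw 1.766 j6 -2.00 gap 0.405 -> shift m [0.0031 0.0007 0.0045] turn [-0.08  0.23 -0.03]
```

View pics/f8wrist.png

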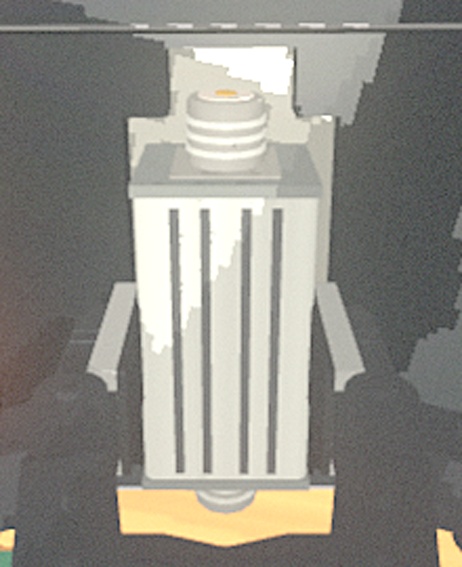

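View pics/f8side.png

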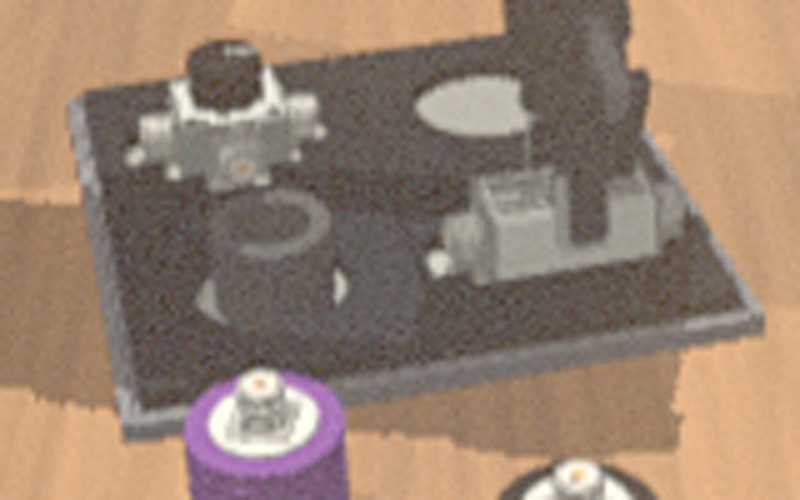

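```bash
python3 -c "
from h import *
c,s=np.cos(TY),np.sin(TY)
E=[(0,1),(2,3),(4,5),(6,7),(0,2),(1,3),(4,6),(5,7),(0,4),(1,5),(2,6),(3,7)]
for n in ('wrist','side'):
    p=cam(n);k=4;a=(120,390,170,390) if n=='wrist' else (190,290,240,330)
    k=2.1 if n=='wrist' else 5.8
    g=np.clip(p['pixels'][a[0]:a[1],a[2]:a[3],::-1].astype(float)**.6*10,0,255).astype(np.uint8);g=cv2.resize(g,None,fx=k,fy=k,interpolation=2)
    for z,dx,col in((11,0,(0,0,255)),(11,3,(0,255,0)),):
        B=box(70,36,0,30);Q=np.c_[(B[:,0]+dx)*c-B[:,1]*s+N['filter'][0],(B[:,0]+dx)*s+B[:,1]*c+N['filter'][1],B[:,2]+z]
        u=(proj(p,Q)-[a[2],a[0]]+.5)*k
        for i,j in E: cv2.line(g,tuple(int(v) for v in u[i].round()),tuple(int(v) for v in u[j].round()),col,1)
    cv2.imwrite(f'pics/f9{n}.png',g)"
```

```text
(no output)
```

View pics/f9wrist.png

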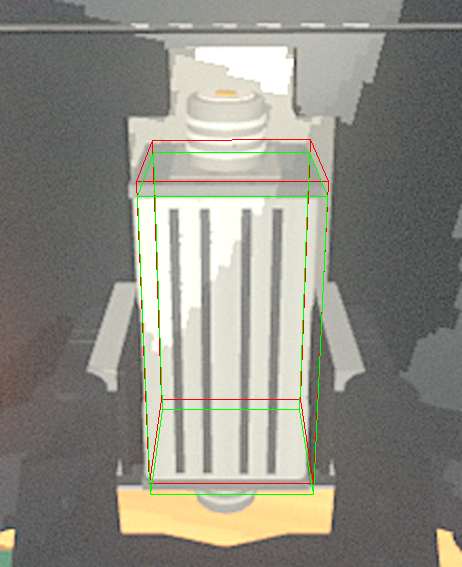

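View pics/f9side.png

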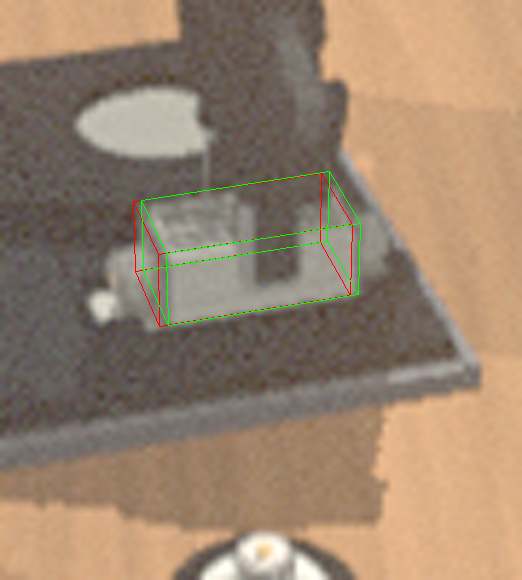

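The wireframe matches within about 2 mm, so the earlier contact was the recess floor. I'll lower gently and release.

Emit:
arm_command --moves '[0,0,0.001,0,0,0,0,0,0,0.002,0,0,0,0,0,0,0.003,0,0,0,0,0,0,0.003,0,0,0,0,0,0,0.003,0,0,0,0.5,0,0,0.003,0,0,0,0.7,0,0,-0.005,0,0,0,0.8,0,0,-0.03,0,0,0,1]'

```text
t: 17.62
tool_pos: [600.8, -65.7, 60.3]
orientation: [0.307, -3.126, -0.001]
force: [0.4, 0.5, -0.6]
finger_gap: 0.902
```

```bash
python3 -c "
from h import *
p=cam('wrist');cv2.imwrite('pics/g9.png',p['pixels'][:,:,::-1])
plan(588,-287,160,1.767)"
```

```text
t17.67 tcp [603.5 -66.2  67.4] yaw 1.766 j6 -2.00 gap 0.977 -> shift m [ 0.0574 -0.2138 -0.0924] turn [-0.16  0.39 -0.03]
```

View pics/g9.png

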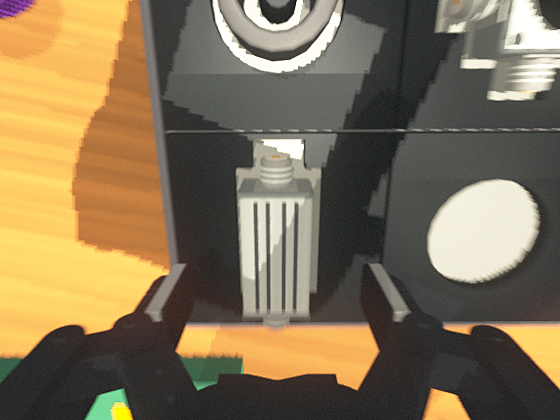

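The filter is in its nest at (275,250). Last is the dummy load: rise first, then move across.

Emit:
arm_command --moves '[0,0,-0.04,-0.2,0.4,0,1,0,0,-0.08,-0.2,0.4,0,1,0.057,-0.214,-0.093,-0.2,0.4,0,1,0.057,-0.214,-0.093,-0.2,0.4,0,1,0.057,-0.214,-0.093,-0.2,0.4,0,1,0.057,-0.214,-0.093,-0.2,0.4,0,1,0.057,-0.214,-0.093,-0.2,0.4,0,1,0.057,-0.214,-0.093,-0.2,0.4,0,1]'

```text
t: 18.33
tool_pos: [587.6, -292.3, 161.6]
orientation: [-0.302, 3.127, -0.002]
force: [-1.0, -0.4, 0.8]
finger_gap: 1.006
```

```bash
python3 -c "
from look import *
for i in range(3): cam('wrist')
look('dummy_mid',588,-287,[0])
plan(588,-287,32,1.767)"; ls -t pics|head -1
```

```text
dummy_mid 0.82 [147. 234.] [ 588. -287.] -0.0
dummy_mid 0.7 [281. 199.] [ 585.95 -286.31] 0.962
dummy_mid 0.67 [381.  80.] [ 588. -287.] -0.0
pics/w_41.png
t18.58 tcp [ 588.6 -286.3  160.9] yaw 1.767 j6 -2.34 gap 0.998 -> shift m [ 0.0007 -0.0007  0.1289] turn [ 0.05  0.01 -0.01]
w_41.png
```

View pics/w_41.png

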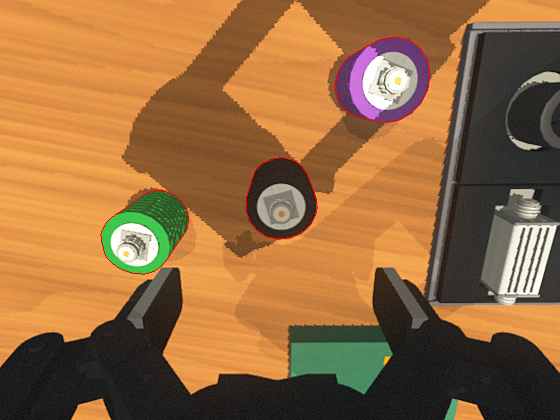

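```bash
python3 -c "
from h import *
plan(586,-286.4,32,1.767)"
```

```text
t18.58 tcp [ 588.6 -286.3  160.9] yaw 1.767 j6 -2.34 gap 0.998 -> shift m [0.0026 0.0003 0.1289] turn [ 0.05  0.01 -0.01]
```

The black dummy load is at (281,199) between the jaws. Green at (145,232) and purple at (382,80) are both clear. I'll descend and grip.

Emit:
arm_command --moves '[0.003,0,0.04,0,0,0,1,0.003,0,0.08,0,0,0,1,0.003,0,0.115,0,0,0,1,0.003,0,0.129,0,0,0,1,0.003,0,0.129,0,0,0,1,0.003,0,0.129,0,0,0,0,0.003,0,0.129,0,0,0,0,0.003,0,0.129,0,0,0,0]'

```text
t: 19.25
tool_pos: [586.7, -286.9, 34.2]
orientation: [-0.308, 3.124, -0.001]
force: [-3.5, 4.5, 15.0]
finger_gap: 0.619
```

Emit:
arm_command --moves '[0,0,0,0,0,0,0,0,0,0,0,0,0,0,0,0,0,0,0,0,0,0,0,-0.02,0,0,0,0,0,0,-0.05,0,0,0,0,0,0,-0.08,0,0,0,0,0,0,-0.1,0,0,0,0,0,0,-0.1,0,0,0,0]'

```text
t: 19.92
tool_pos: [587.8, -287.7, 139.4]
orientation: [-0.308, 3.119, -0.008]
force: [0.4, -0.4, -1.3]
finger_gap: 0.619
```

```bash
python3 -c "
from h import *
p=cam('wrist');cv2.imwrite('pics/g10.png',p['pixels'][:,:,::-1])
plan(*N['dummy'],140,1.767)"
```

```text
t19.97 tcp [ 587.2 -287.3  136.6] yaw 1.767 j6 -2.34 gap 0.621 -> shift m [-0.0552  0.3347 -0.0044] turn [-0.23  0.3   0.02]
```

View pics/g10.png

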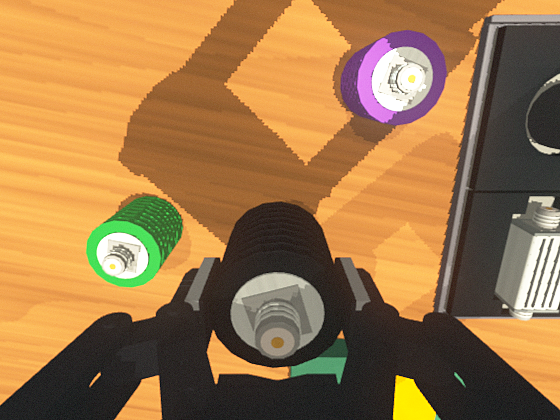

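The dummy load is gripped upright. I'll carry it to its nest.

Emit:
arm_command --moves '[-0.055,0.335,-0.004,0,0.3,0,0,-0.055,0.335,-0.004,0,0.3,0,0,-0.055,0.335,-0.004,0,0.3,0,0,-0.055,0.335,-0.004,0,0.3,0,0,-0.055,0.335,-0.004,0,0.3,0,0,-0.055,0.335,-0.004,0,0.3,0,0,-0.055,0.335,-0.004,0,0.3,0,0,-0.055,0.335,-0.004,0,0.3,0,0]'

```text
t: 20.63
tool_pos: [574.8, 48.2, 138.1]
orientation: [0.308, -3.125, 0.006]
force: [1.1, 0.5, -2.9]
finger_gap: 0.616
```

```bash
python3 -c "
from h import *
plan(*N['dummy'],95,1.767)"
```

```text
t20.63 tcp [574.8  48.2 138.1] yaw 1.767 j6 -1.81 gap 0.616 -> shift m [-0.0019  0.0033  0.043 ] turn [-0.2  -0.1   0.01]
```

Emit:
arm_command --moves '[-0.002,0.003,0.02,0,0,0,0,-0.002,0.003,0.035,0,0,0,0,-0.002,0.003,0.043,0,0,0,0,-0.002,0.003,0.043,0,0,0,0,-0.002,0.003,0.043,0,0,0,0,-0.002,0.003,0.043,0,0,0,0,-0.002,0.003,0.043,0,0,0,0,-0.002,0.003,0.043,0,0,0,0]'

```text
t: 21.3
tool_pos: [576.5, 51.0, 95.8]
orientation: [0.307, -3.126, 0.006]
force: [-0.3, 0.2, -2.2]
finger_gap: 0.616
```

```bash
python3 -c "
from chk import *
overlay('dummy_mid',0,0,.196,34,'o10.png')
plan(*N['dummy'],42,1.767)"
```

```text
t21.35 tcp [576.4  51.1  95.7] yaw 1.767 j6 -1.81 gap 0.617 -> shift m [0.0003 0.0009 0.0537] turn [-0.22 -0.04 -0.02]
```

View pics/o10.png

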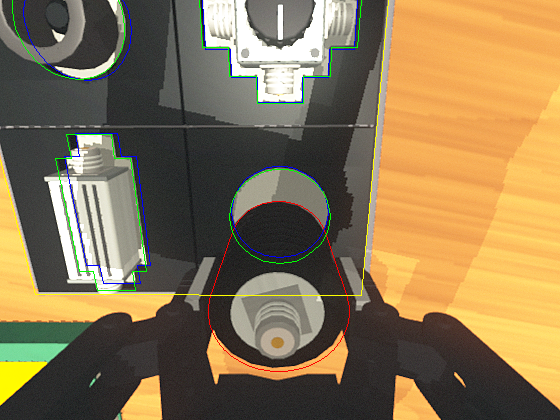

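The held dummy load lines up with its nest. I'll lower it.

Emit:
arm_command --moves '[-0.001,0.001,0.018,0,0,0,0,-0.001,0.001,0.032,0,0,0,0,-0.001,0.001,0.04,0,0,0,0,-0.001,0.001,0.045,0,0,0,0,-0.001,0.001,0.049,0,0,0,0,-0.001,0.001,0.051,0,0,0,0,-0.001,0.001,0.051,0,0,0,0,-0.001,0.001,0.051,0,0,0,0]'

```text
t: 22.02
tool_pos: [577.4, 52.0, 45.2]
orientation: [-0.307, 3.126, -0.006]
force: [-0.4, 0.9, -1.4]
finger_gap: 0.617
```

```bash
python3 -c "
from chk import *
overlay('dummy_mid',0,0,.196,34,'o11.png')
print(r.get_obs()['force']);plan(*N['dummy'],42,1.767)"
```

```text
[-0.16623166  0.62328054 -2.54681633]
t22.07 tcp [577.4  52.1  45.2] yaw 1.767 j6 -1.81 gap 0.619 -> shift m [ 0.0015 -0.      0.0032] turn [-0.23 -0.   -0.02]
```

View pics/o11.png

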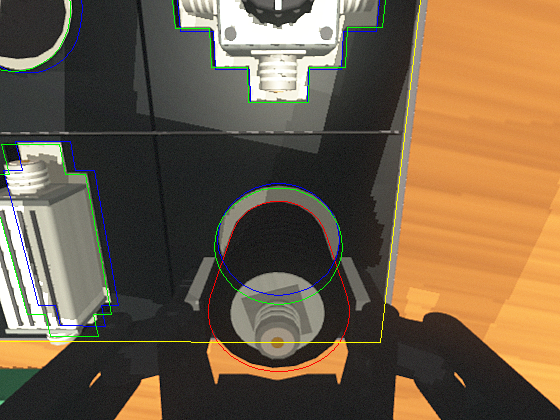

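Emit:
arm_command --moves '[0,0,0.001,0,0,0,0,0,0,0.002,0,0,0,0,0,0,0.003,0,0,0,0,0,0,0.004,0,0,0,0,0,0,0.004,0,0,0,0,0,0,0.004,0,0,0,0,0,0,0.004,0,0,0,0,0,0,0.004,0,0,0,0]'

```text
t: 22.73
tool_pos: [577.7, 52.0, 42.3]
orientation: [-0.307, 3.125, -0.006]
force: [-6.1, -1.1, 14.2]
finger_gap: 0.617
```

The floor is reached (14 N), so I'll release and rise clear.

Emit:
arm_command --moves '[0,0,0,0,0,0,0.65,0,0,0,0,0,0,0.8,0,0,0,0,0,0,1,0,0,0,0,0,0,1,0,0,0,0,0,0,1,0,0,-0.03,0,0,0,1,0,0,-0.07,0,0,0,1,0,0,-0.11,0,0,0,1]'

```text
t: 23.4
tool_pos: [576.8, 52.5, 153.0]
orientation: [0.307, -3.126, 0.006]
force: [2.0, 1.4, 0.4]
finger_gap: 0.996
```

Emit:
arm_command --moves '[0,0,-0.04,0,0,0,1,0.04,0,-0.08,0,0,0,1,0.08,0,-0.11,0,0,0,1,0.1,-0.03,-0.12,0,0,0,1,0.1,-0.06,-0.12,0,0,0,1,0.1,-0.06,-0.12,0,0,0,1,0.1,-0.06,-0.12,0,0,0,1,0.1,-0.06,-0.12,0,0,0,1]'

```text
t: 24.07
tool_pos: [490.5, -25.3, 273.0]
orientation: [0.306, -3.125, 0.005]
force: [-0.1, 1.1, -0.1]
finger_gap: 0.999
```

```bash
python3 -c "
from chk import *
for i in range(2): cam('wrist')
p=overlay(None,0,0,0,0,'fin_w.png')
for n,yaws in(('filter_mid',[.196]),('xswitch_mid',[.196]),('dummy_mid',[0]),('core_mid',[0])):
    M2=M[n];M[n]=[P+[0,0,8] for P in M2];k=n.split('_')[0]
    for d in r.regions_of(p,n)[:3]:
        v,q=fit([(p,d['region'])],n,*N[k],.196,False)
        if q>.3: print(n,np.round(d['xy']),(v-N[k]).round(1),round(q,3))
s=cam('side');cv2.imwrite('pics/fin_s.png',cv2.resize(s['pixels'][140:290,160:440,::-1],None,fx=2.8,fy=2.8,interpolation=2))
plan(500,0,250)"
```

```text
xswitch_mid [329. 150.] [-0.  -0.1] 0.939
dummy_mid [322. 254.] [ 1.2 -0.8] 0.947
core_mid [218. 156.] [0.4 0.8] 0.679
t24.47 tcp [490.5 -25.  273.1] yaw 1.767 j6 -1.97 gap 0.992 -> shift m [-0.0142  0.0227  0.023 ] turn [-0.2 -0.1 -0. ]
```

View pics/fin_w.png

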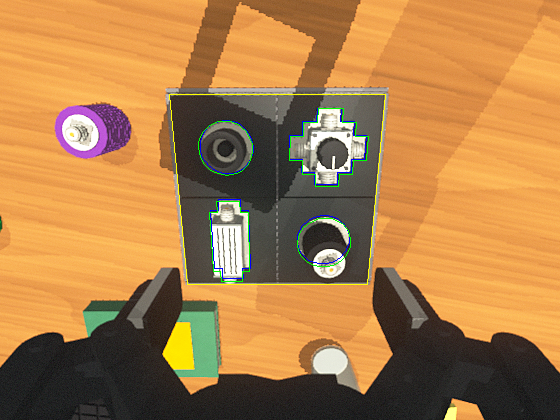

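View pics/fin_s.png

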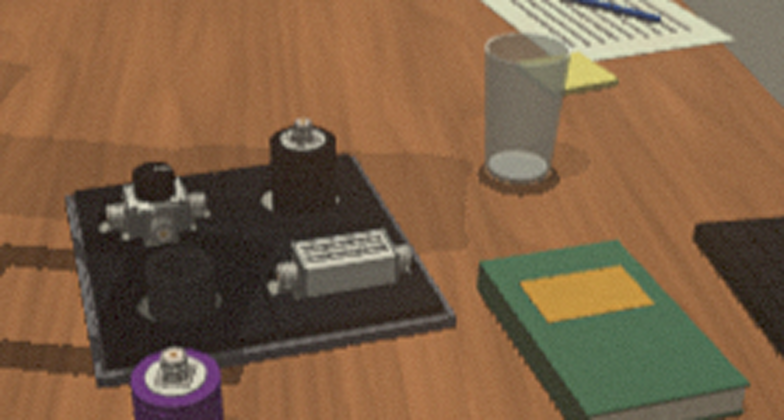

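Three parts check out. The network missed the filter, so I'll check its seat and height separately.

```bash
python3 -c "
from h import *
base=M['filter_mid']
for n in('wrist','side','top'):
    p=cam(n)
    for d in r.regions_of(p,'filter_mid')[:2]:
        for z in(4,8,12,17):
            M['filter_mid']=[P+[0,0,z] for P in base]
            v,q=fit([(p,d['region'])],'filter_mid',*N['filter'],.196,True)
            print(n,round(d['confidence'],2),np.round(d['xy']),z,(v[:2]-N['filter']).round(1),v[2].round(2),round(q,3))
p=cam('wrist');cv2.imwrite('pics/fin_f.png',cv2.resize(p['pixels'][185:300,180:370,::-1],None,fx=4,fy=4,interpolation=2))"
```

```text
side 0.6 [282. 232.] 4 [2.7 1.6] 0.23 0.867
side 0.6 [282. 232.] 8 [ 3.  -1.6] 0.29 0.847
side 0.6 [282. 232.] 12 [ 1.2 -9.5] 0.2 0.847
side 0.6 [282. 232.] 17 [  0.8 -18. ] 0.23 0.828
```

View pics/fin_f.png

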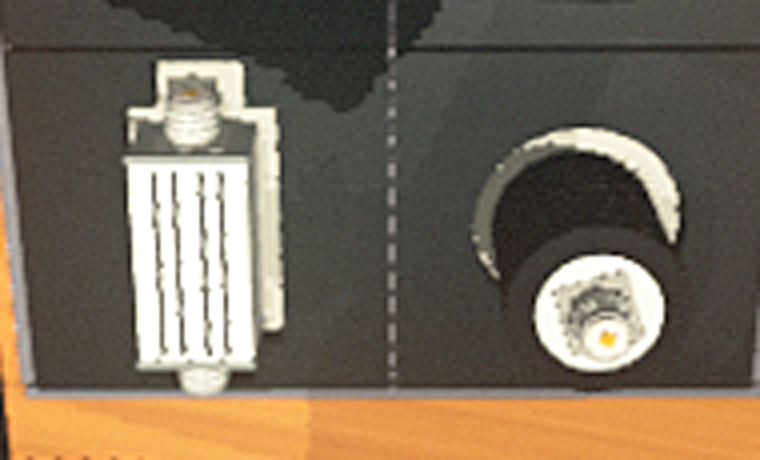

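The filter sits level inside its recess, about 3 mm off centre, and the side fit agrees with floor height. The arm is clear of everything, so I'm handing in.

```bash
python3 -c "
from h import *
print(r.get_obs()['t'],r.close_job())"
```

```text
the job is handed in; nothing more can be done
24.8167 None
```

All four accessories are in their own nests, each lowered in and released on the floor, and I handed the job in at about 24.8 s. No verdict was reported.

- **Placement checks:** The last wrist view fitted the switch within 0.1 mm of its nest centre, the core within about 1 mm and the dummy load within about 1.5 mm. The core's fit score was only 0.68.
- **Upright and bystanders:** All four looked upright in the side and wrist views. The glass and book looked untouched, and I left the green and purple look-alikes alone.
- **Filter check was weaker:** The network missed the filter in the last wrist and top pictures. The side view fitted it about 3 mm off centre. Its fit scores leaned toward the lowered heights but did not separate them sharply, and a close crop showed it level inside its recess.
- **Contact during the filter:** On its first touchdown it pressed with 34 N upward and 15 N sideways. I eased up, confirmed the alignment was within about 2 mm, set it down again and released.

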